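# Lock the reject tray onto the seed sorting board

### The arm

A 7-joint arm with a two-finger parallel gripper is mounted at the origin on the work surface. World frame = base frame: x ahead of the robot, y to its left, z up, the work surface at z = 0. Lengths are in m, angles in rad, forces in N, time in s.
With the tool pointing down it reaches from about 0.35 to 0.9 m from the base axis. Payload 19.9 kg.
Tool frame: the origin (TCP) lies at the very end of the fingers, on their centre line; the grasp point (between the pads) lies 19 mm behind it (manip.pinch_z is the distance from the TCP to the grasp point, in m); z points along the fingers, y is the line along which they close (so a half turn about z gives the same grasp; the last joint's range is limited). The gripper opens to 94 mm and grips with 3 to 60 N. Pads are 16 mm wide; open, the fingers measure 119 mm over their backs; the gripper's body (75 mm by 177 mm) begins 78 mm behind the grasp point.
Start: joints at [-1.208, 0.417, -0.01, 1.614, 0.005, 1.111, -0.053], TCP at [0.246, 0.574, 0.205] pointing down, gripper open.
Joint ranges: [-2.81, 2.81], [-0.39, 2.02], [-1.27, 1.25], [0.06, 2.57], [-1.19, 4.33], [0.19, 2], [-2.82, 2.82]. Speed limits (rad/s): [1.89, 1.89, 2.39, 2.39, 3.01, 3.01, 3.01].

### API

Orientations are given as a rotation vector (axis times angle).
In Python, from rig import manip, get_image gives the robot as it stands.
- The arm moves only by the shell command python3 -m jog 'ROWS' [OPENING] [FORCE]. ROWS is text: rows parted by semicolons, each of 6 numbers parted by spaces: the shift along the tool's x, y, z scaled (see below), then the turn, a rotation vector about the tool's x, y, z scaled (see below). In form: x y z wx wy wz; .... A call has 1 to 12 rows; each row shifts and turns the commanded pose from where the row before left it, along the tool's axes as they then stand; what a row does not reach is not made up. The controller multiplies each number of a shift by 20 mm and each number of a turn by 0.12 rad. A row lasts 1/12 s, in which the tool goes at most 41.7 mm and 7.16 degrees, less where a joint would pass 70% of its speed; a pose out of reach is approached as far as the arm can. A call with a number of a shift or a turn outside -1 to 1 is refused whole. A call with a gripper value outside its range is refused whole. OPENING is the gripper's target within -1 to 1 (shut at 1, half-way at 0, fully open at -1), set as the call begins (- or left out, the last holds). The fingers move at their own pace and stop on an object; FORCE is the grip in N (left out, the last holds). Time passes only in rows, so rows that do not move let the fingers close. It gives the time, the measured TCP pose, the force, the opening and the grip force at its end, in the units of the state.
- manip.observe(): the state, without advancing time (a new reading comes with each control period).
- get_image(name): name is "side" or "top"; returns a dict with "img" (384x512x3 uint8, red, green, blue), "mtx" (3x3 intrinsics, pixels), "k1" (the pictures are not rectified: a ray, as slopes to the right and down, at radius r is drawn at 1 + k1 r^2 times it, then the intrinsics apply), "R" (3x3) and "t" (3): a world point X has camera coordinates R X + t. Camera axes: x right, y down, z forward; pixel columns grow to the right and rows downward; lengths in m; the calibration is good to about 2 mm. A picture is of the moment at which its call begins. There is no depth.
- manip.close_job(): hands the job in; it is judged then, once.
The state is a dict: "t": time; "joint_positions": joint angles; "dq": joint speeds; "joint_efforts": joint torques, N m; "position": TCP position; "eef_rot": TCP orientation; "contact_force": force on the tool from outside, world axes, zero at the start; "wrist_torque": the same for the moment, N m; "grip_width": opening from 0.0 (shut) to 1.0 (fully open); "grip_force": force on a finger pad.
Only numpy, scipy, OpenCV 4.12 (cv2) and the standard library are available. Lean on these libraries where they do the work, as an engineer would, in place of code of your own. Each camera call takes 0.05 s, during which the arm holds its last target. There are 200 camera calls.

### The job

Pick up the keyhole bracket with the small black tray by its orange grip and fit it on the sorting board: tray end away from the red catch, both screw heads through the round holes, then slide it along until it is fully home and the red catch has sprung up behind it. Feel for the screws and push gently, never forcing it, leave it locked there and leave the other things where they are.

Things in the scene. Friction and masses are not known exactly. Their poses are not given: they have to be found in the camera images.
- bracket_grip (a point): Orange upright grip on the loose keyhole bracket: 36 mm long (x), 14 mm thick (y), 45 mm tall, standing on the plate's middle. This point is in its middle, 30 mm above the plate's underside and 19 mm below the grip's top. z up, +x towards the bracket's black tray.
- bracket: The bracket, about 0.22 kg; origin at the centre of the plate's underside, axes as the grip. Steel plate 144 (x) x 50 x 4 mm. On its centre line two keyholes: round holes 19 mm wide at x = -35 and +55 mm, each with a slot 10 mm wide running from it towards -x. So it locks by sliding about 20 mm towards its +x, tray end first.
- bracket_tray (a point): Top middle of the bracket's black triangular tray (60 mm long, 70 mm wide, 18 mm high), fixed beyond the plate's +x edge and flush with it underneath. 100 mm from the bracket's origin along +x, 18 mm above its underside.
- board: Fixed sorting board 340 (x) x 260 (y) mm, grey middle 10 mm high, pale wood frame 22 mm high. Origin under its centre at desk height, z up. Its wide rail lies along its -y side; the rail's middle is at y = -95 mm. +x is the direction in which the bracket slides to lock. Carries the strip, screws and catch.
- rail_mid (a point): Middle of the wide rail's top face (340 x 70 mm), axes as the board. On it an aluminium strip, 160 x 40 x 6 mm, is fixed along the rail's centre line. The strip is not measured: its middle is anywhere within 25 mm of this point along x (true in y and angle). Bracket's underside: 6 mm above this point when down on the strip, 16.5 mm when resting on the screw heads.
- rail_end (a point): The +x end of the rail's top face, 170 mm from its middle. Two screws stand on the strip, 45 mm either side of the strip's middle along x: necks 7 mm thick, flat brass heads 15 mm wide, from 6.5 to 10.5 mm above the strip. Bracket's origin: 10 mm to -x of the strip's middle with the heads in the round holes, 10 mm to +x of it when fully home.
- catch (a joint): Red spring catch near the strip's -x end, 67 mm from the strip's middle, 6 x 24 mm. Value: m pressed down; 0 = up, 6 mm above the strip; 0.006 = level with it. Pushes up with 2 N (up) to 3.5 N (level). The bracket down on the strip covers it; after 18 mm of slide it springs up behind the bracket's rear edge. It stays up while the bracket only rests on the heads.
- tray_board: Loose black triangular tray, 85 x 110 x 20 mm, on the grey middle of the board; leave alone. Origin at its underside.
- tray_a: Loose black triangular tray, 85 x 110 x 20 mm, on the desk beyond the board; leave alone. Origin at its underside.
- tray_b: Another such tray on the desk, to the left; leave alone. Origin at its underside.
- sieve: Round aluminium sieve, 170 mm across, 45 mm high; leave alone. Origin at the centre of its underside.
- pen_pot: Dark pen pot, 76 mm across, 95 mm high, 150 mm with its pens; leave alone. Origin at the centre of its underside.
- pen: Blue pen lying on the desk, 130 mm long, 10 mm thick; leave alone. Origin at its underside.
- brush: Small brush lying on the desk; leave alone. Origin at its underside.
Things that resemble listed ones, but are neither listed nor needed, are in the scene too. What is meant by the bracket is not yellow, and is the larger of those in its own colour.

How it is judged:
On the way, in this order (a step that is already met when the one before it is completed fails the run):
1. the bracket is lifted clear of the desk (height (world z) of bracket above 0.045 m), for 0.2 s.
2. the bracket is down on the strip, both screw heads through its holes, and holds the red catch down (z of bracket in the frame of rail_mid below 0.0105 m and horizontal distance between bracket and rail_mid below 0.041 m and angle between bracket's own z axis and vertical below 0.06 rad and value of joint catch above 0.0025 m), for 0.1 s.
At the end, for the whole second after the job is handed in: The bracket lies flat on the strip (underside 3 to 9.5 mm above the rail top, within 2 degrees of level, within 3.4 degrees of the rail's direction), tray end towards the rail's +x, its middle within 41 mm of the rail's middle, the red catch up behind it (pressed less than 1.5 mm), at rest (z of bracket in the frame of rail_mid between 0.003 and 0.0095 m and angle between bracket's own z axis and vertical below 0.035 rad and angle between the x axis of bracket and the x axis of rail_mid, either way round below 0.06 rad and x of bracket_tray in the frame of rail_mid above 0.05 m and horizontal distance between bracket and rail_mid below 0.041 m and value of joint catch below 0.0015 m and linear speed of bracket below 0.01 m/s); the robot touches nothing.
It fails at once if the bracket is pressed or shoved against the board, its screws or strip with more than 40 N (contact force between bracket and board above 40 N).
It fails at once if the robot presses on the board, its strip, screws or catch (contact force between any of the fingers, the arm and board above 5 N).
It fails at once if a bystander is moved by more than 30 mm (distance of any of tray_board, tray_a, tray_b, sieve, pen_pot, pen, brush from where it was at the start of the episode above 0.03 m).
It also fails if it takes over 72 s, if anything falls off the work surface, if the arm or the gripper's body presses on something with over 40 N, if the wrist force passes 120 N, or if a joint passes its speed limit or range.

## Working session

There is one attempt and no reset: what is moved stays moved. The work goes in short steps, Python scripts to look and compute and a shell command to move; the robot and the scene stay as the last step left them, time stands still between calls to the robot, and variables do not carry over. Pictures are saved under pics/ and viewed, at most 10 in all, crops included, and the job is handed in when it is done.

```bash
mkdir -p pics; ls
python3 - <<'E'
from rig import manip,get_image
import cv2,numpy as np
for n in("top","side"):
    d=get_image(n); cv2.imwrite(f"pics/{n}0.png",cv2.cvtColor(d["img"],cv2.COLOR_RGB2BGR))
    print(n,d["mtx"].tolist(),d["k1"],d["R"].round(4).tolist(),d["t"].round(4).tolist())
print(manip.observe(),manip.pinch_z)
E
```

```text
pics
top [[358.78946402577236, 0.0, 256.4253366566449], [0.0, 358.78946402577236, 189.69764101469218], [0.0, 0.0, 1.0]] 0.01900530499435584 [[0.0096, -0.9999, 0.0075], [-0.9984, -0.01, -0.0556], [0.0557, -0.007, -0.9984]] [-0.0299, 0.4603, 1.1098]
side [[428.0861006401643, 0.0, 262.36975015536285], [0.0, 428.0861006401643, 196.52965322379362], [0.0, 0.0, 1.0]] -0.0151106863578429 [[0.9241, -0.3818, 0.0158], [-0.2769, -0.6974, -0.661], [0.2634, 0.6064, -0.7502]] [-0.4384, 0.1515, 1.4159]
{'t': 0.1, 'joint_positions': array([-1.20751976,  0.41789546, -0.0102797 ,  1.61411963,  0.00471076,
        1.11069436, -0.05303226]), 'dq': array([ 5.82661990e-04,  6.94665809e-05,  6.20465059e-04, -3.16131127e-03,
       -3.67028417e-04, -8.62140517e-04,  8.61916270e-04]), 'joint_efforts': array([ 1.41725541e-03, -8.52555871e+01,  6.39223214e-01, -4.26681018e+01,
       -4.91041224e-02,  1.62807206e-02,  4.78634774e-05]), 'position': array([0.24602506, 0.5741685 , 0.20489733]), 'eef_rot': array([-6.31528999e-01, -3.07734320e+00,  1.70842538e-03]), 'contact_force': array([-0.62744403, -1.03508216,  0.19318056]), 'wrist_torque': array([-0.01186435,  0.00047572, -0.01454019]), 'grip_force': 0.0, 'grip_width': 0.9992563228080346} 0.0188
```

View pics/top0.png

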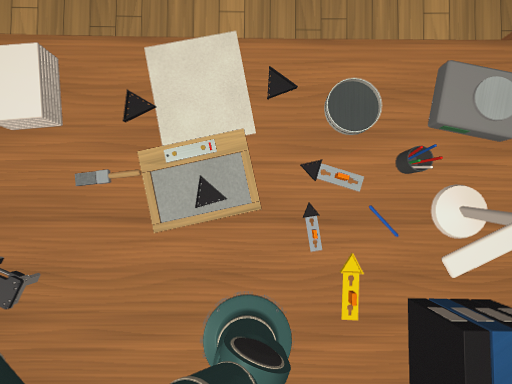

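View pics/side0.png

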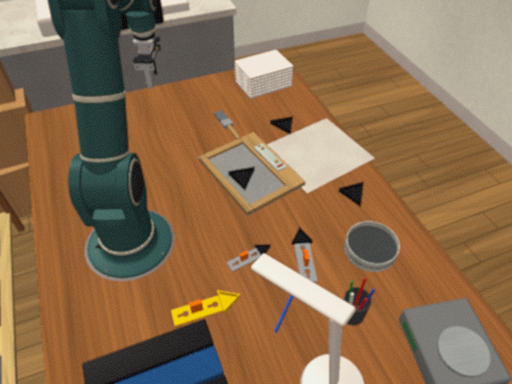

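The bracket is the larger grey one, at top (342,177), with its tray at (312,170). The strip is at about (190,151). The red catch is at (211,146), the right-hand end, so board +x points image-left, which is world +y.

```bash
cat > h.py <<'E'
import cv2,numpy as np
from rig import manip,get_image
from scipy.spatial.transform import Rotation as Ro
def ray(d,uv):
    K=d["mtx"];m=np.array([(uv[0]-K[0,2])/K[0,0],(uv[1]-K[1,2])/K[1,1]])
    s=m.copy()
    for _ in range(20): s=m/(1+d["k1"]*(s@s))
    R=np.array(d["R"]);c=-R.T@d["t"];v=R.T@np.r_[s,1];return c,v
def onz(d,uv,z):
    c,v=ray(d,uv);return c+v*(z-c[2])/v[2]
def proj(d,X):
    p=d["R"]@np.array(X)+d["t"];s=p[:2]/p[2];s=s*(1+d["k1"]*(s@s));return s*np.diag(d["mtx"])[:2]+d["mtx"][:2,2]
def tri(a,ua,b,ub):
    A=np.zeros((3,3));B=np.zeros(3)
    for d,u in((a,ua),(b,ub)):
        c,v=ray(d,u);v/=np.linalg.norm(v);P=np.eye(3)-np.outer(v,v);A+=P;B+=P@c
    return np.linalg.solve(A,B)
def hsv(d): return cv2.cvtColor(d["img"],cv2.COLOR_RGB2HSV)
def blobs(m,box,amin=3):
    u0,v0,u1,v1=box;k=np.zeros(m.shape,np.uint8);k[v0:v1,u0:u1]=m[v0:v1,u0:u1]
    n,l,s,c=cv2.connectedComponentsWithStats(k.astype(np.uint8))
    return [(int(s[i,4]),c[i].round(2).tolist(),s[i,:4].tolist(),l==i) for i in range(1,n) if s[i,4]>=amin]
def crop(d,box,k):
    u0,v0,u1,v1=box;return cv2.resize(cv2.cvtColor(d["img"][v0:v1,u0:u1],cv2.COLOR_RGB2BGR),None,fx=k,fy=k,interpolation=cv2.INTER_CUBIC)
E
python3 - <<'E'
from h import *
t=get_image("top");s=get_image("side")
np.savez
a=crop(t,(130,120,262,235),3);b=crop(t,(295,150,370,195),5);c=crop(s,(195,130,305,212),3.5);e=crop(s,(285,222,325,290),4)
W=np.zeros((600,800,3),np.uint8)
for im,(y,x) in((a,(0,0)),(b,(355,0)),(c,(0,405)),(e,(300,500))):
    h,w=im.shape[:2];h=min(h,600-y);w=min(w,800-x);W[y:y+h,x:x+w]=im[:h,:w]
cv2.imwrite("pics/c1.png",W)
for n,d,bx in(("top",t,[(295,150,370,195),(155,135,220,165)]),("side",s,[(285,222,325,290),(245,135,300,180)])):
    H=hsv(d);Hh,S,V=H[...,0].astype(int),H[...,1],H[...,2]
    for b in bx:
        print(n,b,'orange',[x[:3] for x in blobs((Hh>4)&(Hh<20)&(S>190)&(V>150),b)],'red',[x[:3] for x in blobs(((Hh<4)|(Hh>174))&(S>150)&(V>100),b)],'brass',[x[:3] for x in blobs((Hh>18)&(Hh<32)&(S>90),b)],'gray',[x[:3] for x in blobs((S<50)&(V>110),b,20)])
E
```

```text
top (295, 150, 370, 195) orange [(72, [341.68, 176.18], [335, 173, 14, 7])] red [] brass [] gray [(523, [340.14, 177.2], [317, 164, 47, 27])]
top (155, 135, 220, 165) orange [] red [(12, [209.92, 145.92], [209, 143, 3, 7])] brass [(4, [213.5, 136.5], [213, 135, 2, 4]), (3, [216.67, 137.33], [216, 137, 2, 2]), (16, [202.5, 147.0], [201, 145, 4, 5]), (16, [173.69, 153.12], [172, 151, 5, 5]), (3, [199.0, 158.0], [199, 157, 1, 3]), (3, [160.0, 160.0], [159, 160, 3, 1])] gray [(271, [178.03, 138.03], [161, 135, 48, 10]), (588, [189.27, 150.51], [164, 139, 53, 23]), (154, [206.99, 161.75], [185, 157, 35, 8])]
side (285, 222, 325, 290) orange [(45, [305.44, 254.98], [303, 250, 6, 11])] red [] brass [] gray [(850, [301.05, 273.18], [285, 243, 39, 47])]
side (245, 135, 300, 180) orange [] red [] brass [(5, [262.2, 147.4], [261, 147, 3, 2]), (6, [276.0, 160.5], [275, 160, 3, 2])] gray [(690, [288.61, 150.25], [269, 135, 31, 40]), (244, [268.84, 156.51], [254, 144, 32, 27]), (477, [257.51, 167.44], [245, 147, 34, 33])]
```

View pics/c1.png

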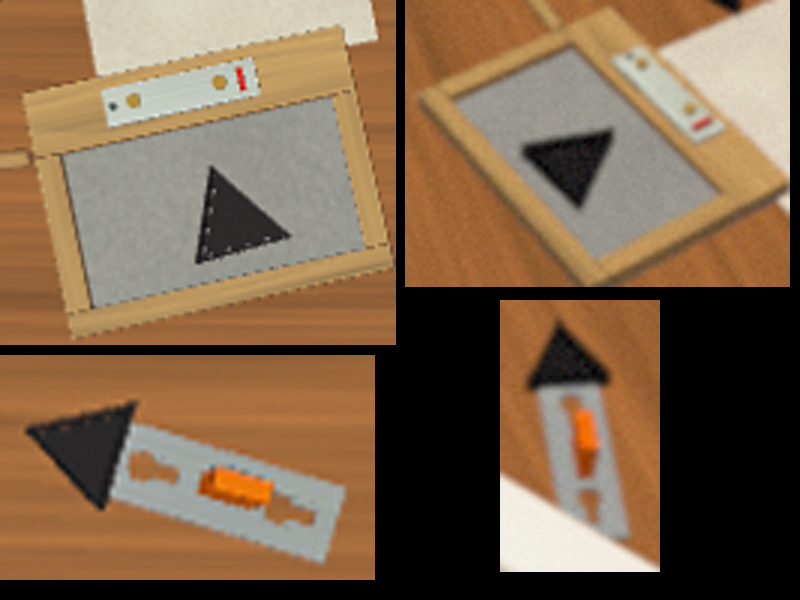

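The crop shows the strip with both screws (top brass at 202.5,147 and 173.7,153.1) and the catch at (209.9,145.9). The bracket lies flat with its grip along the plate axis, and its orange centroid is at (341.7,176.2). Next I compute poses.

```bash
cat > m.py <<'E'
from h import *
t=get_image("top");s=get_image("side")
A=onz(t,(202.5,147),.0385);B=onz(t,(173.69,153.12),.0385);u=B-A
print("screws",A,B,np.linalg.norm(u),"yaw",np.arctan2(u[1],u[0]),"mid",(A+B)/2)
print("screws tri",tri(t,(202.5,147),s,(276,160.5)),tri(t,(173.69,153.12),s,(262.2,147.4)))
C=onz(t,(209.92,145.92),.034);print("catch",C,"dist to mid",np.linalg.norm((C-(A+B)/2)[:2]))
H=hsv(t);S,V=H[...,1],H[...,2]
g=blobs((S<60)&(V>100),(295,150,370,195),20)[0][3]
c=cv2.findContours(g.astype(np.uint8),cv2.RETR_EXTERNAL,cv2.CHAIN_APPROX_NONE)[0][0][:,0]
P=np.array([onz(t,p,.004)[:2] for p in c]);r=cv2.minAreaRect((P*1000).astype(np.float32));print("plate",r,cv2.boxPoints(r))
O=blobs((H[...,0]>4)&(H[...,0]<20)&(S>190)&(V>120),(295,150,370,195))[0]
print("grip",onz(t,O[1],.045),tri(t,(341.68,176.18),s,(305.4,255)))
# board edge direction
m=((H[...,0]>10)&(H[...,0]<28)&(S>60)&(S<150)&(V>150)).astype(np.uint8)
b=max(blobs(m,(130,120,265,240)),key=lambda x:x[0]);ys,xs=np.nonzero(b[3])
P=np.array([onz(t,p,.022)[:2] for p in zip(xs,ys)]);r=cv2.minAreaRect((P*1000).astype(np.float32));print("board",r)
E
python3 m.py
```

```text
screws [0.58888181 0.14175181 0.0385    ] [0.56893378 0.22956072 0.0385    ] 0.09004625654523939 yaw 1.7941804779524024 mid [0.57890779 0.18565627 0.0385    ]
screws tri [0.58837598 0.14150483 0.04053901] [0.56825963 0.22936697 0.04000806]
catch [0.59328896 0.11960778 0.034     ] dist to mid 0.06759601194548916
plate ((504.24224853515625, -289.2046203613281), (141.5154571533203, 50.19468688964844), 73.11418914794922) [[ 459.6743  -349.62177]
 [ 507.70483 -364.2016 ]
 [ 548.8102  -228.78748]
 [ 500.77966 -214.20764]]
grip [ 0.50275567 -0.28443844  0.045     ] [ 0.50253992 -0.28521602  0.0419038 ]
board ((527.6207275390625, 163.4051513671875), (342.46923828125, 340.1737365722656), 12.795827865600586)
```

```bash
cat > go.py <<'E'
# usage: go.py x y z yaw_of_tool_x -> remaining turn and shift in row units (turn first, then shift in turned axes)
import sys;from h import *
o=manip.observe();R=Ro.from_rotvec(o["eef_rot"]).as_matrix();x,y,z,yaw=map(float,sys.argv[1:5])
c,s=np.cos(yaw),np.sin(yaw);T=np.array([[c,s,0],[s,-c,0],[0,0,-1]])
w=Ro.from_matrix(R.T@T).as_rotvec()
d=np.array([x,y,z])-o["position"]
print("turn",(w/.12).round(2),"shift",(T.T@d/.02).round(2),"now",o["position"].round(4),"yaw",round(float(np.arctan2(R[1,0],R[0,0])),3),"F",o["contact_force"].round(1),"w",round(o["grip_width"],3),round(o["grip_force"],1),"t",round(o["t"],2))
E
python3 - <<'E'
from h import *
t=get_image("top");s=get_image("side");print(tri(t,(447,270),s,(350,318)),tri(t,(447,270),s,(258,262)))
E
python3 -m jog '0 0 0 0 0 1;0 0 0 0 0 1;0 0 0 0 0 1;0 0 0 0 0 1;0 0 0 0 0 1;0 0 0 0 0 1;0 0 0 0 0 1;0 0 0 0 0 1;0 0 0 0 0 1;0 0 0 0 0 1;0 0 0 0 0 1;0 0 0 0 0 1' -1
python3 go.py .5035 -.287 .12 1.276
```

```text
[ 0.34381082 -0.54866686  0.25871807] [ 0.27500141 -0.43581134  0.35137597]
t: 1.4
position: [0.2461, 0.5745, 0.2054]
eef_rot: [2.51, 1.89, -0.0]
contact_force: [0.4, 0.0, -0.3]
grip_width: 0.998
grip_force: 0.0
turn [-0.    0.    0.12] shift [-37.48  24.83   4.27] now [0.2461 0.5745 0.2054] yaw 1.291 F [ 0.4  0.  -0.3] w 0.998 0.0 t 1.4
```

```bash
python3 -m jog '-1 .66 0 0 0 .12;-1 .66 0 0 0 0;-1 .66 0 0 0 0;-1 .66 0 0 0 0;-1 .66 0 0 0 0;-1 .66 0 0 0 0;-1 .66 0 0 0 0;-1 .66 0 0 0 0;-1 .66 0 0 0 0;-1 .66 0 0 0 0;-1 .66 0 0 0 0;-1 .66 0 0 0 0'
python3 -m jog '-1 .66 0 0 0 0;-1 .66 0 0 0 0;-1 .66 0 0 0 0;-1 .66 0 0 0 0;-1 .66 0 0 0 0;-1 .66 0 0 0 0;-1 .66 0 0 0 0;-1 .66 0 0 0 0;-1 .66 0 0 0 0;-1 .66 0 0 0 0;-1 .66 0 0 0 0;-1 .66 0 0 0 0' >/dev/null
python3 -m jog '-1 .66 .3 0 0 0;-1 .66 .3 0 0 0;-1 .66 .3 0 0 0;-1 .66 .3 0 0 0;-1 .66 .3 0 0 0;-1 .66 .3 0 0 0;-1 .66 .3 0 0 0;-1 .66 .3 0 0 0;-1 .66 .3 0 0 0;-1 .66 .3 0 0 0;-1 .66 .3 0 0 0;-1 .66 .3 0 0 0' >/dev/null
python3 go.py .5035 -.287 .014 1.276
```

```text
t: 2.4
position: [0.3302, 0.2983, 0.2056]
eef_rot: [-2.517, -1.879, -0.0]
contact_force: [-0.2, -0.5, -0.7]
grip_width: 0.996
grip_force: 0.0
turn [-0.   -0.    0.06] shift [-1.59  0.79  5.95] now [ 0.4976 -0.2519  0.1331] yaw 1.283 F [0.2 0.5 0.9] w 1.0 0.0 t 4.4
```

```bash
python3 -m jog '-.8 .4 0 0 0 0;-.7 .4 0 0 0 0;0 0 .7 0 0 0;0 0 .7 0 0 0;0 0 .7 0 0 0;0 0 .7 0 0 0;0 0 0 0 0 0;0 0 0 0 0 0' >/dev/null
python3 go.py .5035 -.287 .014 1.276
```

```text
turn [-0.01 -0.    0.06] shift [-0.17  0.05  3.13] now [ 0.5036 -0.2834  0.0766] yaw 1.283 F [0.2 0.  0.9] w 0.999 0.0 t 5.07
```

```bash
python3 -m jog '-.1 0 .6 0 0 0.06;-.07 .05 .6 0 0 0;0 0 .6 0 0 0;0 0 .6 0 0 0;0 0 .5 0 0 0;0 0 .2 0 0 0;0 0 0 0 0 0;0 0 0 0 0 0' >/dev/null
python3 go.py .5035 -.287 .014 1.276
python3 -m jog '0 0 0 0 0 0;0 0 0 0 0 0;0 0 0 0 0 0;0 0 0 0 0 0;0 0 0 0 0 0;0 0 0 0 0 0;0 0 0 0 0 0;0 0 0 0 0 0;0 0 0 0 0 0;0 0 0 0 0 0;0 0 0 0 0 0;0 0 0 0 0 0' 1 30
python3 go.py .5035 -.287 .014 1.276
```

```text
turn [-0.    0.   -0.01] shift [ 0.04 -0.04  0.07] now [ 0.504  -0.2879  0.0155] yaw 1.275 F [-0.2 -0.7 -0.8] w 1.006 0.0 t 5.73
t: 6.73
position: [0.5041, -0.2877, 0.0155]
eef_rot: [2.524, 1.87, -0.0]
contact_force: [0.2, -0.0, 0.5]
grip_width: 0.185
grip_force: 0.0
turn [ 0.    0.   -0.01] shift [ 0.03 -0.04  0.08] now [ 0.5041 -0.2877  0.0155] yaw 1.275 F [ 0.2 -0.   0.5] w 0.185 0.0 t 6.73
```

```bash
python3 -m jog '0 0 0 0 0 0;0 0 0 0 0 0;0 0 0 0 0 0;0 0 0 0 0 0;0 0 -.3 0 0 0;0 0 -.5 0 0 0;0 0 -.8 0 0 0;0 0 -.8 0 0 0;0 0 -.8 0 0 0;0 0 -.8 0 0 0;0 0 -.5 0 0 0;0 0 0 0 0 0'
python3 go.py .5811 .1759 .11 1.794
python3 - <<'E'
from h import *
t=get_image("top");s=get_image("side")
W=np.zeros((400,800,3),np.uint8);a=crop(t,(280,130,380,220),4);b=crop(s,(260,190,340,290),4)
W[:360,:400]=a;W[:400,420:740]=b;cv2.imwrite("pics/c2.png",W)
E
```

```text
t: 7.73
position: [0.5049, -0.2882, 0.1079]
eef_rot: [2.522, 1.868, 0.003]
contact_force: [0.2, -0.6, -1.7]
grip_width: 0.146
grip_force: 30.0
turn [ 0.03  0.01 -4.32] shift [21.79  8.85 -0.11] now [ 0.5049 -0.2882  0.1079] yaw 1.275 F [ 0.2 -0.6 -1.7] w 0.146 30.0 t 7.73
```

View pics/c2.png

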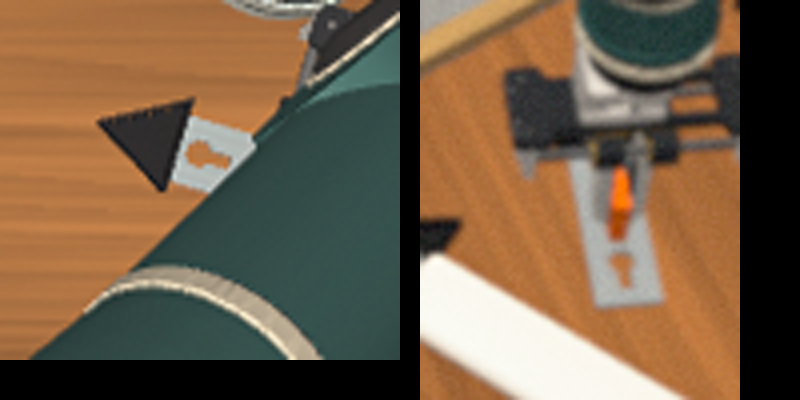

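The bracket is held level: the side view shows the grip between the pads, and the tray is to the left in the top view. Next I carry it to the rail.

```bash
python3 -m jog '0 0 0 0 0 -.7;0 0 0 0 0 -.9;0 0 0 0 0 -.9;0 0 0 0 0 -.9;0 0 0 0 0 -.92;0 0 0 0 0 0' >/dev/null
python3 -m jog '.6 .24 0 0 0 0;.9 .37 0 0 0 0;.9 .37 0 0 0 0;.9 .37 0 0 0 0;.9 .37 0 0 0 0;.9 .37 0 0 0 0;.9 .37 0 0 0 0;.9 .37 0 0 0 0;.9 .37 0 0 0 0;.9 .37 0 0 0 0;.9 .37 0 0 0 0;.9 .37 0 0 0 0' >/dev/null
python3 -m jog '.9 .37 0 0 0 0;.9 .37 0 0 0 0;.9 .37 0 0 0 0;.9 .37 0 0 0 0;.9 .37 0 0 0 0;.9 .37 0 0 0 0;.9 .37 0 0 0 0;.9 .37 0 0 0 0;.9 .37 0 0 0 0;.9 .34 0 0 0 0;.8 .3 0 0 0 0;0 0 0 0 0 0'>/dev/null
python3 go.py .5811 .1759 .09 1.794
```

```text
turn [-0.01 -0.01  0.  ] shift [1.22 0.58 0.73] now [0.5752 0.1495 0.1045] yaw 1.794 F [ 0.3 -0.  -2.8] w 0.146 30.0 t 10.33
```

```bash
python3 -m jog '.6 .3 0 0 0 0;.62 .28 0 0 0 0;0 0 0.3 0 0 0;0 0 .43 0 0 0;0 0 0 0 0 0;0 0 0 0 0 0' >/dev/null
python3 go.py .5811 .1759 .09 1.794
python3 - <<'E'
from h import *
t=get_image("top");s=get_image("side")
W=np.zeros((480,800,3),np.uint8);a=crop(t,(130,100,250,190),3.3);b=crop(s,(220,90,320,210),4)
h,w=a.shape[:2];W[:h,:w]=a;W[:480,400:800]=b;cv2.imwrite("pics/c3.png",W)
E
```

```text
turn [-0.01  0.01 -0.01] shift [0.27 0.05 0.  ] now [0.5813 0.1705 0.0901] yaw 1.792 F [ 0.1 -0.3 -2. ] w 0.146 30.0 t 10.83
```

View pics/c3.png

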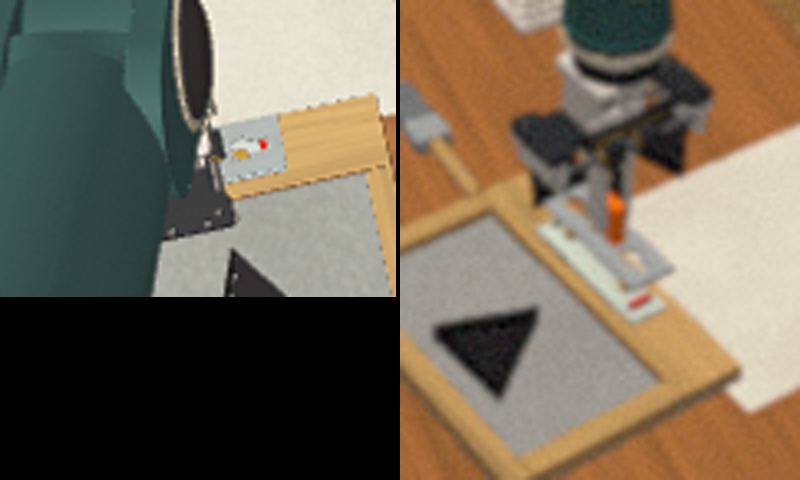

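The top view shows the rear end of the plate over the rail, with the rear screw and red catch visible through the keyhole. I'll measure the held plate's edges in the rail frame.

```bash
cat > pl.py <<'E'
from h import *
o=manip.observe();t=get_image("top");zp=o["position"][2]-.0155+.004
H=hsv(t);S=H[...,1].astype(float)
M=np.array([.5789,.1857]);yaw=1.794;ux=np.array([np.cos(yaw),np.sin(yaw)]);uy=np.array([-ux[1],ux[0]])
W=lambda x,y,z:np.r_[M+ux*x+uy*y,z]
def prof(f,rng):   # saturation along line, subpixel 50% crossing
    g=np.array([cv2.getRectSubPix(S.astype(np.float32),(1,1),tuple(map(float,proj(t,f(a)))))[0,0] for a in rng])
    return g
ar=np.arange(-.125,-.055,.001)
for y in(-.017,-.013,.013,.017):
    g=prof(lambda a:W(a,y,zp),ar);i=np.argmax(-(g[4:]-g[:-4]))+2;h=(g[:i-6].mean()+g[i+6:i+14].mean())/2
    k=np.where(g<h)[0];k=k[k>i-5][0];print("rear y",y,"x",ar[k-1]+.001*(g[k-1]-h)/(g[k-1]-g[k]),g[::6].astype(int))
ar=np.arange(-.045,.0451,.001)
for x in(-.078,-.074,-.070,-.066):
    g=prof(lambda a:W(x,a,zp),ar);print("side x",x,g[::3].astype(int))
    h=(np.median(g[25:40]) + np.median(g[:12]))/2;k=np.where(g<h)[0];print(ar[k[0]],ar[k[-1]])
b=((H[...,0]>18)&(H[...,0]<32)&(S>90));print([x[:3] for x in blobs(b,(190,138,215,152))])
print("TCP in rail",(o["position"][:2]-M)@np.c_[ux,uy])
E
python3 pl.py
```

```text
rear y -0.017 x -0.08827188549190756 [125 122 125 124 126 122  88  10   7   8   8   8]
rear y -0.013 x -0.08835907102189955 [123 122 123 122 123 124  79   9   7   7   7   7]
rear y 0.013 x -0.08839361726865169 [123 122 124 123 124 124  81   9   7   9   8   9]
rear y 0.017 x -0.08814828495820981 [123 123 123 123 122 124  86   9   7   7   8   7]
side x -0.078 [ 23  23  23  22  22  24  24  16   8   7   7   8   8   9  14  15  14  12
   7   7   7   8   8   9  18  78 126 124 124 126  90]
-0.02299999999999998 0.026000000000000065
side x -0.074 [ 24  23  23  23  22  22  24  15   9   8   7   8  10  14  64 122 130  59
  14   9   7   7   8   9  34  90 124 124 124 128  93]
-0.02399999999999998 0.026000000000000065
side x -0.07 [ 24  24  24  24  24  24  22  19   8   9   7   7  11  16 109 179 247  69
  16  10   8   7   7   8  12  76 120 125 124 132  82]
-0.02299999999999998 0.028000000000000067
side x -0.066 [ 22  24  25  24  24  23  23  18   7   8   7   7   8  12  28  23  12  11
  11   8   8   8   7   7  14  78 123 124 124 131  86]
-0.02299999999999998 0.027000000000000066
[(10, [202.5, 146.2], [201, 145, 4, 3]), (3, [195.0, 147.0], [194, 147, 3, 1])]
TCP in rail [-0.01536412  0.0005045 ]
```

```bash
python3 -m jog '.15 .03 .2 0 0 0;.16 .02 .4 0 0 0;0 0 .4 0 0 0;0 0 .4 0 0 0;0 0 .1 0 0 0;0 0 0 0 0 0;0 0 0 0 0 0' 
python3 pl.py;  python3 - <<'E'
from h import *
t=get_image("top");s=get_image("side")
W=np.zeros((480,800,3),np.uint8);a=crop(t,(180,120,230,170),8);b=crop(s,(240,125,300,185),6.6)
h,w=a.shape[:2];W[:h,:w]=a;W[:396,404:800]=b;cv2.imwrite("pics/c4.png",W)
E
```

```text
t: 11.57
position: [0.5814, 0.1772, 0.0607]
eef_rot: [1.961, 2.454, -0.001]
contact_force: [-0.5, 0.1, -3.2]
grip_width: 0.148
grip_force: 30.0
rear y -0.017 x -0.0825945498521905 [123 123 124 123 123 123 124  76  10   8   9   7]
rear y -0.013 x -0.08418437178712335 [123 124 123 123 123 123 127  35   9   7   8   8]
rear y 0.013 x -0.08406134366756302 [123 123 124 122 123 123 125  23   8   8   9   8]
rear y 0.017 x -0.0847484351333696 [123 123 123 122 122 123 127  29   8   8   8   8]
side x -0.078 [ 23  24  25  24  20  55  80  42   8  10  10  10   9   9   9   9   8   8
  10   9   9   9  10  41 100 123 125 130 103  44  14]
-0.021999999999999978 0.04500000000000008
side x -0.074 [ 24  22  22  23  22  53  93  27  10   9   8   7   9  10  11  11  11   9
   8   9   8   8   8  11 113 126 125 125 108  29  15]
-0.02299999999999998 0.04500000000000008
side x -0.07 [ 22  23  23  23  21  33 105  13  10   8   7   7  10  25  40  19  34  18
   8   8   8   8  10  42 112 127 124 125 123  18  13]
-0.02399999999999998 0.04500000000000008
side x -0.066 [ 24  24  24  23  21  48  79  32   9   8   8   8  11  26 103 132 134  30
  11   9   7   9  11  45 101 124 124 130 109  44  14]
-0.021999999999999978 0.04500000000000008
[(16, [202.5, 147.0], [201, 145, 4, 5]), (5, [194.0, 149.4], [193, 149, 3, 2])]
TCP in rail [-0.00883513 -0.00056982]
```

View pics/c4.png

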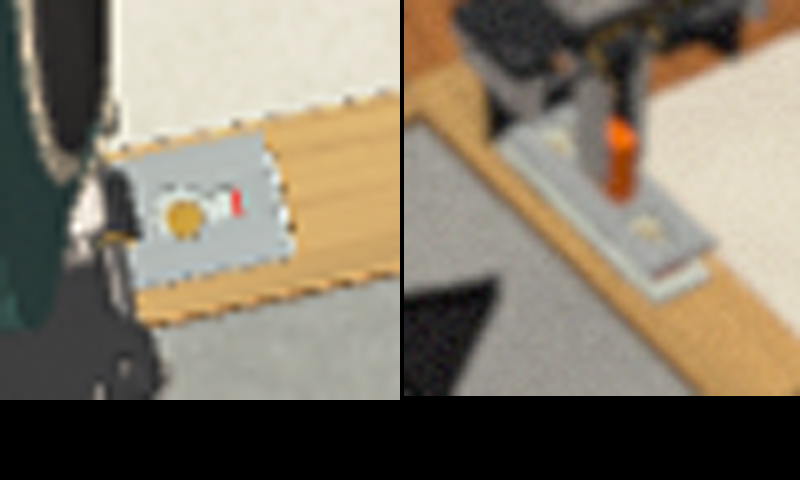

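The top crop shows the rear head inside the round hole, with red catch visible through the slot. It is close to centred. I'll check the finer offset numerically.

Run:
```python
from h import *
t=get_image("top");H=hsv(t);g=cv2.cvtColor(t["img"],cv2.COLOR_RGB2GRAY)
print("cols 194-218");
for v in range(136,157): print(v,g[v,194:218])
M=np.array([.5789,.1857]);yaw=1.794;ux=np.array([np.cos(yaw),np.sin(yaw)]);uy=np.array([-ux[1],ux[0]])
W=lambda x,y,z:proj(t,np.r_[M+ux*x+uy*y,z]).round(2)
print(W(-.045,0,.0385),W(-.045,0,.0492),W(-.082,-.025,.0492),W(-.082,.025,.0492))
h=np.ones_like(g,bool);b=(t["img"][...,2].astype(int)-t["img"][...,0]);print(b[146,194:218])
```

```text
cols 194-218
136 [147 233 226 221 220 226 231 230 229 226 198 186 203 204 190 181 181 186
 181 182 182 184 184 184]
137 [228 233 229 226 223 182 164 194 194 187 186 179 183 186 183 184 183 185
 185 184 184 185 183 182]
138 [231 160 192 200 184 184 175 181 181 181 182 183 183 183 184 185 187 187
 184 159 179 179 177 177]
139 [193 181 179 183 180 180 181 181 182 184 184 186 186 186 187 186 186 185
 188 211 155 174 175 178]
140 [189 186 182 182 182 182 184 184 184 185 185 185 184 184 183 183 185 186
 190 206 191 181 183 183]
141 [ 90 133 190 186 184 183 185 185 184 183 183 184 185 187 189 187 185 184
 183 196 206 182 185 184]
142 [ 51  72 161 186 183 182 183 184 187 187 187 186 186 185 185 183 184 182
 180 190 229 181 181 181]
143 [ 55  47 126 189 185 183 162 151 197 152 164 181 178 158 144 166 183 183
 180 185 214 129 186 186]
144 [ 57  55 123 192 185 180 187 214 220 212 207 206 190 217 210 135 183 184
 180 184 205 162 183 182]
145 [ 58  45  81 189 181 182 217 192 154 164 168 220 215 219 219 130 182 184
 181 183 205 178 172 171]
146 [ 58  49  73 192 184 181 207 160 158 163 164 182 225 
[... 562 characters left out ...]
52 [106  90 191 184 184 185 184 185 184 185 185 184 184 185 186 188 190 187
 151 167 161 146 174 171]
153 [115  81 158 187 183 183 183 183 185 184 186 188 187 168 168 180 143 160
 168 172 171 168 173 172]
154 [130  81 130 187 185 186 186 185 165 152 181 160 158 171 171 175 169 173
 174 173 173 172 170 168]
155 [161  90 132 187 150 165 160 144 169 168 175 172 173 176 175 176 175 174
 172 170 168 166 164 172]
156 [151  99 104 164 168 172 173 171 177 177 176 176 176 175 173 172 170 168
 169 173 173 177 148 132]
[202.48 147.01] [201.98 146.39] [212.2  135.91] [215.59 151.83]
[   2    1    1    3    3   -5  -38 -126 -140 -142 -122  -32    0   -2
   -5  -78  -41    6    3    3    3    4 -111 -106]
```

```bash
python3 -m jog '.03 0 .1 0 0 0;0 0 .1 0 0 0;0 0 .05 0 0 0;0 0 .05 0 0 0;0 0 .05 0 0 0;0 0 0 0 0 0' | sed -n '1,4p'; python3 -m jog '0 0 .05 0 0 0;0 0 .05 0 0 0;0 0 0 0 0 0'| sed -n '1,4p'
```

```text
t: 12.27
position: [0.5811, 0.178, 0.0536]
eef_rot: [-1.961, -2.455, 0.0]
contact_force: [0.3, -0.0, -3.1]
t: 12.52
position: [0.5812, 0.178, 0.0517]
eef_rot: [-1.961, -2.455, 0.0]
contact_force: [0.7, -0.4, -2.1]
```

```bash
python3 -m jog '0 0 .05 0 0 0;0 0 .05 0 0 0;0 0 0 0 0 0'| sed -n '1,4p';python3 -m jog '0 0 .05 0 0 0;0 0 .05 0 0 0;0 0 0 0 0 0'| sed -n '1,4p'
```

```text
t: 12.77
position: [0.5811, 0.1781, 0.0497]
eef_rot: [-1.961, -2.455, 0.0]
contact_force: [-1.0, -0.4, -2.5]
t: 13.02
position: [0.5812, 0.1781, 0.0478]
eef_rot: [1.961, 2.455, -0.0]
contact_force: [-0.1, 0.7, 0.5]
```

```bash
python3 -m jog '0 0 .05 0 0 0;0 0 .05 0 0 0;0 0 0 0 0 0'| sed -n '1,4p';python3 -m jog '0 0 .05 0 0 0;0 0 .05 0 0 0;0 0 0 0 0 0;0 0 0 0 0 0'| sed -n '1,4p'
```

```text
t: 13.27
position: [0.5812, 0.1781, 0.0457]
eef_rot: [1.961, 2.455, -0.0]
contact_force: [-0.2, 0.2, 0.7]
t: 13.6
position: [0.5813, 0.1781, 0.0438]
eef_rot: [1.961, 2.455, -0.0]
contact_force: [-1.0, -0.1, 1.5]
```

```bash
python3 -m jog '0 0 .01 0 0 0;.1 0 0 0 0 0;.1 0 0 0 0 0;.1 0 0 0 0 0;0 0 0 0 0 0'| sed -n '1,4p';python3 -m jog '.1 0 0 0 0 0;.1 0 0 0 0 0;.1 0 0 0 0 0;0 0 0 0 0 0'| sed -n '1,4p'
```

```text
t: 14.02
position: [0.5799, 0.1843, 0.0437]
eef_rot: [1.96, 2.455, -0.0]
contact_force: [0.1, -0.5, 0.3]
t: 14.35
position: [0.5784, 0.1903, 0.0436]
eef_rot: [-1.96, -2.455, 0.0]
contact_force: [-0.2, -0.2, 0.5]
```

Sliding freely, about 12.5 mm so far.

```bash
python3 -m jog '.1 0 0 0 0 0;.1 0 0 0 0 0;0 0 0 0 0 0'| sed -n '1,4p';python3 -m jog '.05 0 0 0 0 0;.05 0 0 0 0 0;0 0 0 0 0 0'| sed -n '1,4p';python3 -m jog '.05 0 0 0 0 0;0 0 0 0 0 0'| sed -n '1,4p'; python3 go.py .5767 .1954 .0438 1.794
```

```text
t: 14.6
position: [0.5774, 0.1943, 0.0435]
eef_rot: [-1.96, -2.455, 0.0]
contact_force: [0.5, 0.3, -2.7]
t: 14.85
position: [0.577, 0.196, 0.0435]
eef_rot: [-1.96, -2.455, 0.0]
contact_force: [-0.6, -0.1, -2.5]
t: 15.02
position: [0.5769, 0.1964, 0.0435]
eef_rot: [1.961, 2.454, -0.001]
contact_force: [0.7, -1.8, -2.4]
turn [-0.  0. -0.] shift [-0.04 -0.02 -0.01] now [0.5769 0.1964 0.0435] yaw 1.793 F [ 0.7 -1.8 -2.4] w 0.149 30.0 t 15.02
```

```bash
python3 -m jog '-.02 0 .02 0 0 0;0 0 0.01 0 0 0;0 0 0 0 0 0'| sed -n '2,4p';python3 -m jog '0 0 0 0 0 0;0 0 0 0 0 0;0 0 0 0 0 0;0 0 0 0 0 0;0 0 0 0 0 0;0 0 0 0 0 0;0 0 0 0 0 0;0 0 0 0 0 0' -.2 ; python3 -m jog '0 0 -.3 0 0 0;0 0 -.6 0 0 0;0 0 -.9 0 0 0;0 0 -1 0 0 0;0 0 -1 0 0 0;0 0 -1 0 0 0;0 0 -1 0 0 0;-1 0 -1 0 0 0;-1 0 -.5 0 0 0;-1 0 0 0 0 0;-1 0 0 0 0 0;-1 0 0 0 0 0'
python3 -m jog '-1 1 0 0 0 0;-1 1 0 0 0 0;-1 1 0 0 0 0;-1 1 0 0 0 0;-1 1 0 0 0 0;-1 1 0 0 0 0;-1 1 0 0 0 0;-1 1 0 0 0 0;-1 1 0 0 0 0;-1 1 0 0 0 0;0 0 0 0 0 0;0 0 0 0 0 0'|sed -n '1,2p'
python3 - <<'E'
from h import *
t=get_image("top");s=get_image("side")
W=np.zeros((480,800,3),np.uint8);a=crop(t,(130,100,260,200),3);b=crop(s,(230,100,310,190),5)
h,w=a.shape[:2];W[:h,:w]=a;W[:450,400:800]=b;cv2.imwrite("pics/c5.png",W)
E
```

```text
position: [0.577, 0.1963, 0.0435]
eef_rot: [-1.96, -2.454, -0.0]
contact_force: [-4.5, -1.6, 7.5]
t: 15.93
position: [0.5771, 0.1962, 0.043]
eef_rot: [1.961, 2.455, -0.0]
contact_force: [0.2, 0.4, -0.1]
grip_width: 0.597
grip_force: 0.0
t: 16.93
position: [0.5995, 0.0977, 0.1906]
eef_rot: [1.96, 2.454, 0.002]
contact_force: [-0.1, 0.4, -0.2]
grip_width: 0.601
grip_force: 0.0
t: 17.93
position: [0.8387, -0.0539, 0.1891]
```

View pics/c5.png

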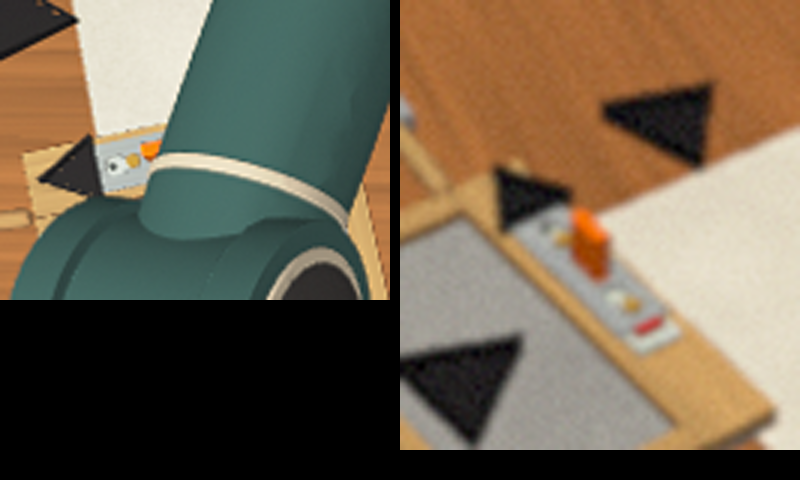

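The side view shows the bracket flat on the strip with both heads in the slots and the tray at the far end. The red catch stands clear behind the rear edge at crop (650,325). The upward spring force vanished at about 18 mm of slide, and the slide then stopped at the end.

```bash
python3 -c "from rig import manip; print(manip.close_job())"
```

```text
the job is handed in; nothing more can be done
None
```

The bracket is on the strip, slid fully home with its tray end away from the catch, and the job is handed in. The catch looks up behind it in the last picture and its spring force vanished near the end of the slide, but the hand-in gave no verdict.

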